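# Clear the therapy beads off the consulting-room desk

### The arm

A 6-joint arm with a two-finger parallel gripper is mounted at the origin on the work surface. World frame = base frame: x ahead of the robot, y to its left, z up, the work surface at z = 0. Lengths are in m, angles in rad, forces in N, time in s.
With the tool pointing down it reaches from about 0.35 to 0.775 m from the base axis. Payload 7.3 kg.
Tool frame: the origin (TCP) lies between the finger pads; the fingertips stand 14 mm ahead of it and the grasp point (between the pads) lies 5 mm behind it; z points along the fingers, y is the line along which they close (so a half turn about z gives the same grasp; the last joint's range is limited). The gripper opens to 92 mm and grips with 3 to 60 N. Pads are 19 mm wide; open, the fingers measure 130 mm over their backs; the gripper's body (75 mm by 190 mm) begins 47 mm behind the grasp point.
Start: joints at [-1.414, 0.342, 1.524, -0, 1.275, -0.146], TCP at [0.157, -0.501, 0.241] pointing down, gripper open.
Joint ranges: [-2.53, 2.53], [-0.77, 2.02], [0.04, 2.7], [-1, 4.14], [0.28, 2.66], [-3.11, 3.11]. Speed limits (rad/s): [2.57, 2.57, 3.14, 3.14, 3.14, 3.14].

### API

Orientations are given as [roll, pitch, yaw] about the fixed x, y, z axes, in that order (R = Rz(yaw) Ry(pitch) Rx(roll)).
In Python, from cell import robot, eyes gives the robot as it stands. The module is installed in compiled form; this text tells all that it offers.
- The arm moves only by the shell command python3 -m handwheel 'ROWS' [FORCE]. ROWS is JSON, one flat list of numbers, 5 for each row, row after row: the shift along the world's x, y, z in mm, then the turn about the world's z in rad, then the opening, from 0 (shut) to 1 (fully open). In form: [x, y, z, spin, jaw, x, y, z, spin, jaw, ...]. A call has 1 to 8 rows; each row shifts and turns the commanded pose from where the row before left it; what a row does not reach is not made up. A row lasts 1/10 s, in which the tool goes at most 50 mm and 8.59 degrees, less where a joint would pass 70% of its speed; a pose out of reach is approached as far as the arm can. A call with a gripper value outside its range is refused whole. The fingers move at their own pace and stop on an object; FORCE is the grip in N (left out, the last holds). Time passes only in rows, so rows that do not move let the fingers close. It gives the time, the measured TCP pose, the force, the opening and the grip force at its end, in the units of the state.
- robot.observe(): the state, without advancing time (a new reading comes with each control period).
- eyes.read_camera(name): name is "scene" or "top" or "wrist"; returns (picture, depth): 400x640x3 uint8, blue, green, red; 400x640 float32, m along the optical axis (not along the pixel's ray), 0 where there is no reading.
- eyes.calibration(name): a dict with "fx", "fy", "cx", "cy" (pixels), "dist_coeffs" ([k1, k2, p1, p2, k3] as OpenCV has them; the pictures are not rectified), "world_to_cam" (4x4, takes a point from world to camera coordinates). Camera axes: x right, y down, z forward; pixel columns grow to the right and rows downward; lengths in m; the calibration is good to about 2 mm. A picture is of the moment at which its call begins: read the wrist's pose just before it. calibration takes no time and is no camera call; for the wrist camera it gives the pose at the moment of the call.
- robot.hand_in(): hands the job in; it is judged then, once.
The state is a dict: "time": time; "qpos": joint angles; "qvel": joint speeds; "joint_efforts": joint torques, N m; "tool_pos": TCP position; "tool_rot": TCP orientation; "contact_force": force on the tool from outside, world axes, zero at the start; "torque": the same for the moment, N m; "opening": finger opening in m; "grip_force": force on a finger pad.
Only numpy, scipy, OpenCV 4.12 (cv2) and the standard library are available. Lean on these libraries where they do the work, as an engineer would, in place of code of your own. Each camera call takes 0.05 s, during which the arm holds its last target. There are 200 camera calls.

### The job

Pull the drawer of the low desk unit all the way out to its stop, tip all four beads out of the blue cup into the drawer, then stand the cup upright on the middle of the cork coaster and, last of all, push the drawer fully shut with the beads inside. Do not drop the cup, and leave the pen pot, the gel bottle and the plant where they stand.

Things in the scene. Friction and masses are not known exactly. Their poses are not given: they have to be found in the camera images.
- unit: low white desk unit with a pale wood top, 240 deep (x), 250 wide (y), 126 high, fixed; origin on the desk under the middle of its front face (so the unit reaches 240 from there along its own +x); its own -x faces the robot. The wood top, 16 thick (110 to 126 above the desk), overhangs the front face by 25, so the drawer's handle must be reached with the tool leaning back towards the robot
- drawer (a joint): the unit's single drawer: 0 = shut, 0.13 m = fully out at its stop; slides along the unit's own -x; may start slightly ajar. Measured from drawer_handle, its inside runs from 63 to 258 along +x and 104 to each side in y, floor 37 below (18 above the desk); walls 6 thick, rims 67 above the desk; grey front 15 thick, 77 high. Fully out, the first 84 mm of the inside lie clear of the overhanging top
- drawer_handle (a point): middle of the drawer's dark steel bar handle: round bar 11 in diameter, 120 long along the unit's y, its axis 42 in front of the drawer's grey front and 55 above the desk; carried on a stem 52 to each side of the middle; axes as the unit's
- cup: wide blue ceramic soup cup with two handles, 96 across the rim, 58 across the foot, 54 high, wall 4, about 0.22 kg, straight sides flaring by about 19 degrees; stands upright; origin at the centre of its underside, its handles on its own +y and -y sides
- cup_rim (a point): centre of the cup's mouth, 54 above its underside
- cup_handle_a (a point): centre of the upright grip of the cup's squared handle on its own +y side: 11 thick (along the cup's x), 12 deep (y), 40 high, 70 from the cup's axis and 30 above its underside; 16 clear between it and the rim
- cup_handle_b (a point): the same on the cup's own -y side
- coaster: round cork coaster, 110 across, 5 thick, fixed to the desk; origin at the centre of its underside
- bead0_center (a point): centre of the red bead, a ball 22 across, starting in the cup
- bead1_center (a point): centre of the yellow bead, a ball 22 across, starting in the cup
- bead2_center (a point): centre of the green bead, a ball 22 across, starting in the cup
- bead3_center (a point): centre of the pale wood bead, a ball 22 across, starting in the cup
- pen_pot: bystander: white round pen pot, 72 across, 100 high, with pens up to 155 high; origin at the centre of its underside
- gel: bystander: clear hand-gel bottle, 60 across, 140 high; origin at the centre of its underside
- plant: bystander: small plant in a white pot, 68 across, about 90 high, on top of the unit; origin at the centre of its underside
Mind the look-alikes: they are no part of the job. Leave any orange look-alike of the cup alone.

How it is judged:
By the outcome, as a careful person would: the job done as asked, in the order asked, and still so for the second after the job is handed in, with the robot touching nothing.
It also fails if it takes over 72 s, if anything falls off the work surface, if the arm or the gripper's body presses on something with over 40 N, if the wrist force passes 120 N, or if a joint passes its speed limit or range.

## Working session

There is one attempt and no reset: what is moved stays moved. The work goes in short steps, Python scripts to look and compute and a shell command to move; the robot and the scene stay as the last step left them, time stands still between calls to the robot, and variables do not carry over. Pictures are saved under pics/ and viewed, at most 10 in all, crops included, and the job is handed in when it is done.

```bash
mkdir -p pics; ls
cat > h.py <<'E'
import numpy as np, cv2
from cell import robot, eyes
def snap(n):
    c=eyes.calibration(n); p,d=eyes.read_camera(n); return p,d,c
def cast(c,uv,z):
    K=np.array([[c['fx'],0,c['cx']],[0,c['fy'],c['cy']],[0,0,1]]);W=np.array(c['world_to_cam'])
    q=cv2.undistortPoints(np.array(uv,float).reshape(-1,1,2),K,np.array(c['dist_coeffs'])).reshape(-1,2)
    r=np.c_[q,np.ones(len(q))]@W[:3,:3]; o=-W[:3,:3].T@W[:3,3]
    return o+r*((z-o[2])/r[:,2])[:,None]
def pts(c,d,uv):
    K=np.array([[c['fx'],0,c['cx']],[0,c['fy'],c['cy']],[0,0,1]]);W=np.array(c['world_to_cam'])
    uv=np.array(uv,int).reshape(-1,2)
    q=cv2.undistortPoints(uv.astype(float).reshape(-1,1,2),K,np.array(c['dist_coeffs'])).reshape(-1,2)
    z=d[uv[:,1],uv[:,0]]
    return (np.c_[q,np.ones(len(q))]*z[:,None]-W[:3,3])@W[:3,:3]
E
python3 - <<'E'
from h import *
for n in ('scene','top'):
    p,d,c=snap(n); cv2.imwrite(f'pics/{n}0.png',p); np.save(f'pics/{n}0.npy',d)
    W=np.array(c['world_to_cam']); print(n,(-W[:3,:3].T@W[:3,3]).round(3),c['fx'])
print(robot.observe())
E
```

```text
pics
scene [1.295 0.137 0.807] 397.5532541867124
top [0.41  0.004 1.026] 368.4544267620954
{'time': 0.1, 'qpos': array([-1.41399311e+00,  3.42612709e-01,  1.52489192e+00,  1.63518703e-06,
        1.27540975e+00, -1.45969991e-01]), 'qvel': array([-0.002122  , -0.00110582, -0.00212257,  0.00037595, -0.00050385,
        0.00073249]), 'joint_efforts': array([ 1.41378237e-03, -4.32004595e+01, -2.44695067e+01,  7.18890969e-02,
        5.25652757e-02, -5.60418493e-05]), 'tool_pos': array([ 0.15652237, -0.50077413,  0.24014571]), 'tool_rot': array([-3.14028522e+00, -1.93793785e-04,  3.02772601e-01]), 'contact_force': array([ 0.55448676, -0.49902744,  0.10839651]), 'torque': array([-0.06167245, -0.02842773,  0.02942183]), 'grip_force': 0.0, 'opening': 0.09180855728702964}
```

View pics/scene0.png

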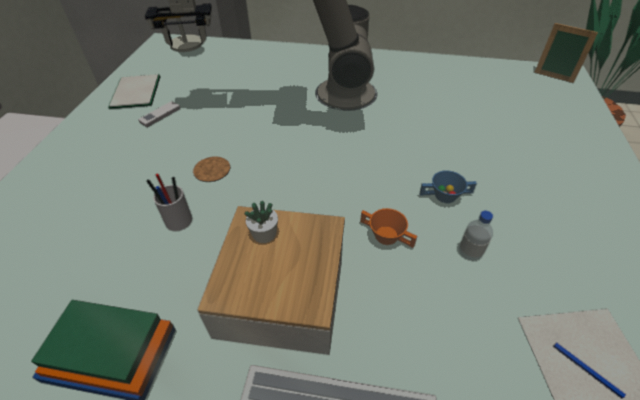

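View pics/top0.png

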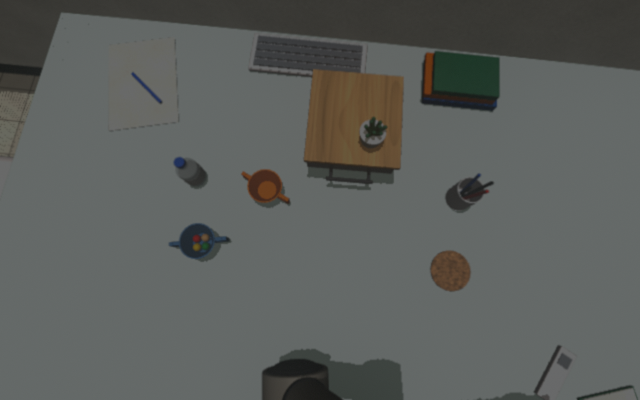

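The top view shows the blue cup with beads at (197,241), its orange look-alike at (265,187), and the coaster at (450,271). The drawer's bar is at (350,180), the unit top at (355,120), the gel at (187,168), and the pen pot at (470,190). Only two things could be taken for the cup, the blue one at (197,241) and the orange one at (265,187). I choose the blue one, which holds the beads.

Run:
```python
from h import *
p=cv2.imread('pics/top0.png');d=np.load('pics/top0.npy');c=eyes.calibration('top')
cv2.imwrite('pics/crop0.png',cv2.resize(np.hstack([p[190:290,140:260],p[120:220,290:410]]),None,fx=3,fy=3,interpolation=cv2.INTER_CUBIC))
hsv=cv2.cvtColor(p,cv2.COLOR_BGR2HSV)
def comp(m,box):
    M=np.zeros_like(m);x0,y0,x1,y1=box;M[y0:y1,x0:x1]=m[y0:y1,x0:x1];return M
# cup: blue
m=comp(cv2.inRange(hsv,(98,70,25),(125,255,255)),(150,205,250,275))
cs=max(cv2.findContours(m,0,2)[0],key=cv2.contourArea); 
ys,xs=np.nonzero(m); print('blue px',len(xs),xs.min(),xs.max(),ys.min(),ys.max())
P=pts(c,d,np.c_[xs,ys]); P=P[(P[:,2]>.03)&(P[:,2]<.065)];
rim=P[P[:,2]>.046]; print('z range',P[:,2].min(),P[:,2].max(), 'bbox',rim.min(0),rim.max(0))
r=cv2.minAreaRect(cast(c,np.c_[xs,ys],.047)[:,:2].astype(np.float32)); print('cup rect',r)
op=cv2.morphologyEx(cv2.morphologyEx(m,cv2.MORPH_CLOSE,np.ones((21,21))),cv2.MORPH_OPEN,cv2.getStructuringElement(2,(21,21)))
cc=max(cv2.findContours(op,0,2)[0],key=cv2.contourArea); print('rim circ',cv2.minEnclosingCircle(cast(c,cc[:,0],.054)[:,:2].astype(np.float32)))
# coaster
m=comp(cv2.inRange(hsv,(3,60,50),(20,255,255)),(420,240,480,300))
cc=max(cv2.findContours(m,0,2)[0],key=cv2.contourArea); print('coaster',cv2.minEnclosingCircle(cast(c,cc[:,0],.005)[:,:2].astype(np.float32)))
# wood top
m=comp(cv2.inRange(hsv,(8,60,60),(25,255,255)),(295,60,412,172)); m=cv2.morphologyEx(m,cv2.MORPH_CLOSE,np.ones((25,25)))
cc=max(cv2.findContours(m,0,2)[0],key=cv2.contourArea); r=cv2.minAreaRect(cast(c,cc[:,0],.126)[:,:2].astype(np.float32)); print('wood',r,cv2.boxPoints(r).round(3).tolist())
# handle via depth
ys,xs=np.mgrid[168:195,315:400]; uv=np.c_[xs.ravel(),ys.ravel()];P=pts(c,d,uv);k=(P[:,2]>.045)&(P[:,2]<.07)
k&=(hsv[uv[:,1],uv[:,0],2]<70); print('bar',k.sum(),np.median(P[k],0),cv2.minAreaRect(P[k][:,:2].astype(np.float32)))
# bystanders
for n,(u,v) in dict(gel=(190,172),pot=(468,190),orange=(265,187)).items(): print(n,cast(c,[(u,v)],.08).round(3))
```

```text
blue px 766 169 226 224 258
z range 0.030014632423999384 0.06118381067522571 bbox [0.43667062 0.26727615 0.04609271] [0.52734482 0.41530331 0.06118381]
cup rect ((0.48184552788734436, 0.3413885831832886), (0.1234186515212059, 0.0931360274553299), 65.21763610839844)
rim circ ((0.482464075088501, 0.3414660096168518), 0.04655686765909195)
coaster ((0.4828824996948242, -0.34303128719329834), 0.05416064336895943)
wood ((0.8463108539581299, -0.037461474537849426), (0.26720064878463745, 0.2488473355770111), 1.5530680418014526) [[0.7089999914169312, 0.08299999684095383], [0.7160000205039978, -0.16500000655651093], [0.9829999804496765, -0.15800000727176666], [0.9760000109672546, 0.09099999815225601]]
bar 281 [ 0.69347716 -0.05283759  0.0590789 ] ((0.7090648412704468, -0.06982839852571487), (0.046923521906137466, 0.18501237034797668), 5.7888312339782715)
gel [[0.659 0.385 0.08 ]]
pot [[ 0.693 -0.358  0.08 ]]
orange [[0.64  0.179 0.08 ]]
```

View pics/crop0.png

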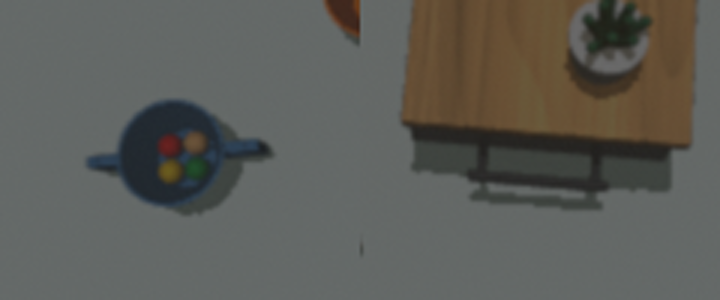

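Run:
```python
from h import *
c=eyes.calibration('top')
print('handles',cast(c,[(174.3,243.7),(223.3,239.3)],.05).round(4).tolist())
b=cast(c,[(326.7,178.3),(371.7,182)],.060); print('bar',b.round(4).tolist(),b.mean(0))
p=cv2.imread('pics/top0.png');g=p[:,:,::-1].sum(2).astype(int)
print([g[165:190,u].tolist() for u in (335,350,365)])
print('lines', cast(c,[(335,178),(350,179.5),(365,181)],.055).round(4).tolist())
```

```text
handles [[0.4676, 0.4001, 0.05], [0.4937, 0.2733, 0.05]]
bar [[0.6883, 0.0191, 0.06], [0.6917, -0.1038, 0.06]] [ 0.69000356 -0.04232631  0.06      ]
[[109, 109, 106, 124, 164, 186, 194, 192, 192, 196, 190, 186, 150, 130, 118, 145, 236, 293, 294, 233, 198, 191, 219, 282, 306], [115, 107, 108, 111, 119, 156, 185, 191, 194, 192, 193, 192, 185, 151, 130, 124, 131, 202, 282, 293, 235, 195, 191, 216, 284], [178, 128, 109, 109, 108, 112, 136, 180, 194, 193, 191, 192, 196, 184, 158, 138, 129, 125, 144, 201, 216, 202, 193, 190, 218]]
lines [[0.6932, -0.0033, 0.055], [0.6935, -0.0446, 0.055], [0.6939, -0.0859, 0.055]]
```

```bash
python3 -m handwheel '[10,-48,0,0,1,10,-48,0,0,1,10,-48,0,0,1,10,-48,0,0,1,10,-48,0,0,1,10,-48,0,0,1,10,-48,0,0,1,10,-48,0,0,1]'; python3 -m handwheel '[0,0,0,0,1,0,0,0,0,1]'; python3 -m handwheel '[-10,48,0,0,1,-10,48,0,0,1]'; python3 -m handwheel '[0,0,0,0,1]'
```

```text
time: 0.9
tool_pos: [0.2192, -0.8129, 0.2289]
tool_rot: [3.114, 0.001, 0.303]
contact_force: [16.8, -71.3, 26.4]
opening: 0.0917
grip_force: 0.0
time: 1.1
tool_pos: [0.2191, -0.8131, 0.2275]
tool_rot: [3.115, 0.001, 0.303]
contact_force: [0.6, 0.5, 1.7]
opening: 0.0918
grip_force: 0.0
time: 1.3
tool_pos: [0.2109, -0.7756, 0.2359]
tool_rot: [3.104, 0.002, 0.303]
contact_force: [0.3, -1.9, -0.0]
opening: 0.0917
grip_force: 0.0
time: 1.4
tool_pos: [0.2103, -0.7693, 0.235]
tool_rot: [3.117, 0.0, 0.303]
contact_force: [0.7, 0.7, -0.5]
opening: 0.0918
grip_force: 0.0
```

```bash
python3 -m handwheel '[-6,30,0,0,1,-10,48,0,0,1,-6,30,0,0,1,0,0,0,0,1,0,0,0,0,1]'
```

```text
time: 1.9
tool_pos: [0.1899, -0.6721, 0.2391]
tool_rot: [3.102, 0.002, 0.303]
contact_force: [0.6, 0.2, 0.1]
opening: 0.0913
grip_force: 0.0
```

```bash
python3 -m handwheel '[-5,18,10,-0.14,1,-8,30,30,-0.14,1,-8,30,40,-0.14,0.6,-8,30,40,-0.14,0.2,-8,30,40,-0.14,0,-8,30,40,-0.14,0,-8,30,40,-0.14,0,-8,30,40,-0.14,0]'; python3 -m handwheel '[-5,20,40,-0.14,0,-5,20,40,-0.14,0,-5,20,40,-0.14,0,0,0,40,-0.04,0,0,0,30,0,0,0,0,25,0,0,0,0,20,0,0,0,0,20,0,0]';python3 -c "
from h import *;s=robot.observe();print(s['qpos'].round(3),s['tool_pos'],s['contact_force'])"
```

```text
time: 2.7
tool_pos: [0.1289, -0.4444, 0.5153]
tool_rot: [3.108, -0.005, -0.823]
contact_force: [0.4, -1.7, -0.1]
opening: 0.0483
grip_force: 0.0
time: 3.5
tool_pos: [0.109, -0.3703, 0.7193]
tool_rot: [3.108, -0.024, -1.275]
contact_force: [-0.2, 0.1, -0.3]
opening: 0.0005
grip_force: 0.0
[-1.461  0.328  0.125 -0.061  2.658  1.33 ] [ 0.10901502 -0.37031166  0.71930408] [-0.21318081  0.05717115 -0.2955016 ]
```

```bash
python3 -m handwheel '[-4,15,0,0,0,-6,20,0,0,0,-6,20,0,0,0,-6,20,0,0,0,-6,20,0,0,0,-6,20,0,0,0,-4,15,0,0,0,0,0,0,0,0]';python3 -c "
from h import *;s=robot.observe();print(s['qpos'].round(3),s['tool_pos'],s['contact_force'])"
```

```text
time: 4.3
tool_pos: [0.0709, -0.2364, 0.7199]
tool_rot: [3.107, -0.026, -1.275]
contact_force: [0.3, 0.3, -0.2]
opening: 0.0004
grip_force: 0.0
[-1.561 -0.033  0.602 -0.045  2.538  1.248] [ 0.07094013 -0.23643641  0.71994925] [ 0.28645483  0.26801907 -0.17388308]
```

```bash
python3 -m handwheel '[0,0,20,0,0,0,0,25,0,0,0,0,25,0,0,0,0,25,0,0,0,0,25,0,0,0,0,25,0,0,0,0,25,0,0,0,0,20,0,0]';python3 -c "
from h import *;s=robot.observe();print(s['qpos'].round(3),s['tool_pos'],s['contact_force'])"
```

```text
time: 5.1
tool_pos: [0.0662, -0.2345, 0.7651]
tool_rot: [3.08, -0.106, -1.271]
contact_force: [0.5, 0.1, -0.4]
opening: 0.0005
grip_force: 0.0
[-1.579  0.038  0.327 -0.058  2.657  1.212] [ 0.06617769 -0.23449572  0.76505165] [ 0.48881452  0.11408683 -0.40840555]
```

```bash
python3 -m handwheel '[0,0,25,0,0,0,0,40,0,0,0,0,40,0,0,0,0,40,0,0,0,0,40,0,0,0,0,40,0,0,0,0,40,0,0,0,0,40,0,0]';python3 -c "
from h import *;s=robot.observe();print(s['qpos'].round(3),s['tool_pos'],s['contact_force'])"
```

```text
time: 5.9
tool_pos: [0.0585, -0.226, 0.7985]
tool_rot: [3.022, -0.252, -1.257]
contact_force: [-0.6, -0.0, 0.2]
opening: 0.0006
grip_force: 0.0
[-1.617  0.033  0.174 -0.053  2.657  1.176] [ 0.05854819 -0.22602623  0.79854859] [-0.57745185 -0.01555837  0.24443877]
```

```bash
python3 -m handwheel '[-3,12,40,0,0,-3,12,45,0,0,-3,12,45,0,0,-3,12,45,0,0,-3,12,45,0,0,-3,12,45,0,0,-3,12,45,0,0,-3,12,45,0,0]';python3 -c "
from h import *;s=robot.observe();print(s['qpos'].round(3),s['tool_pos'],s['contact_force'])"
```

```text
time: 6.7
tool_pos: [0.0555, -0.1455, 0.8341]
tool_rot: [2.917, -0.405, -1.234]
contact_force: [0.6, -0.4, 0.0]
opening: 0.0003
grip_force: 0.0
[-1.364 -0.054  0.081 -0.375  2.657  1.114] [ 0.05553822 -0.14545191  0.83407376] [ 0.56768226 -0.43206872  0.02355491]
```

```bash
cat >> h.py <<'E'
from scipy.spatial.transform import Rotation as Ro
def axes():
    s=robot.observe(); R=Ro.from_euler('xyz',s['tool_rot']).as_matrix()
    z=R[:,2];y=R[:,1]
    print('tcp',s['tool_pos'].round(4),'z',z.round(3),'tilt',np.degrees(np.arccos(-z[2])).round(1),'az',np.degrees(np.arctan2(z[1],z[0])).round(1),'closeaxis',y.round(3),'az',np.degrees(np.arctan2(y[1],y[0])).round(1),'q',s['qpos'].round(2),'F',s['contact_force'].round(1),'open',round(float(s['opening']),4),'grip',round(float(s['grip_force']),1),'t',round(s['time'],2))
E
python3 -c "
from h import *;axes()"
```

```text
tcp [ 0.0555 -0.1455  0.8341] z [-0.083 -0.436 -0.896] tilt 26.3 az -100.8 closeaxis [-0.949 -0.24   0.204] az -165.8 q [-1.36 -0.05  0.08 -0.38  2.66  1.11] F [ 0.6 -0.4  0. ] open 0.0003 grip 0.0 t 6.7
```

```bash
python3 -m handwheel '[2,-12,-15,-0.05,0,2,-15,-20,-0.13,0,2,-15,-20,-0.14,0,2,-15,-20,-0.14,0,0,-15,-20,-0.14,0,0,-15,-15,-0.14,0,0,0,0,-0.13,0,0,0,0,0,0]';python3 -c "
from h import *;axes()"; python3 -m handwheel '[0,0,20,0,0,0,0,30,0,0,0,0,35,0,0,0,0,40,0,0,0,0,40,0,0,0,0,40,0,0,0,0,40,0,0,0,0,40,0,0]';python3 -c "
from h import *;axes()"
```

```text
time: 7.5
tool_pos: [0.0649, -0.2346, 0.7227]
tool_rot: [2.913, -0.401, -2.1]
contact_force: [0.1, 0.5, -0.4]
opening: 0.0001
grip_force: 0.0
tcp [ 0.0649 -0.2346  0.7227] z [-0.387 -0.214 -0.897] tilt 26.3 az -151.1 closeaxis [-0.796  0.568  0.208] az 144.5 q [-1.06 -0.07  0.75 -0.67  2.35  2.15] F [ 0.1  0.5 -0.4] open 0.0001 grip 0.0 t 7.5
time: 8.3
tool_pos: [0.0252, -0.1977, 0.8171]
tool_rot: [2.983, -0.392, -2.104]
contact_force: [-0.0, -0.5, -0.3]
opening: 0.0004
grip_force: 0.0
tcp [ 0.0252 -0.1977  0.8171] z [-0.328 -0.244 -0.913] tilt 24.1 az -143.3 closeaxis [-0.82   0.554  0.146] az 145.9 q [-1.23  0.11  0.04 -1.    2.66  1.51] F [-0.  -0.5 -0.3] open 0.0004 grip 0.0 t 8.3
```

```bash
python3 -m handwheel '[4,-8,-20,0.1,0,4,-8,-30,0.13,0,4,-10,-20,0.12,0,2,-4,20,0,0,0,0,40,0,0,0,0,40,0,0,0,0,40,0,0,0,0,40,0,0]';python3 -c "
from h import *;axes()"; python3 -m handwheel '[0,0,45,0,0,0,0,45,0,0,0,0,45,0,0,0,0,45,0,0,0,0,45,0,0,0,0,45,0,0,0,0,45,0,0,0,0,45,0,0]';python3 -c "
from h import *;axes()"
```

```text
time: 9.1
tool_pos: [0.0381, -0.1746, 0.8235]
tool_rot: [2.934, -0.383, -1.803]
contact_force: [-1.5, -0.6, -2.2]
opening: 0.0006
grip_force: 0.0
tcp [ 0.0381 -0.1746  0.8235] z [-0.285 -0.308 -0.908] tilt 24.8 az -132.7 closeaxis [-0.934  0.3    0.191] az 162.2 q [-1.12  0.08  0.04 -1.    2.66  1.33] F [-1.5 -0.6 -2.2] open 0.0006 grip 0.0 t 9.1
time: 9.9
tool_pos: [0.0027, -0.1278, 0.8364]
tool_rot: [2.94, -0.429, -1.791]
contact_force: [-0.0, 0.8, 0.6]
opening: 0.0005
grip_force: 0.0
tcp [ 0.0027 -0.1278  0.8364] z [-0.285 -0.354 -0.891] tilt 27.0 az -128.8 closeaxis [-0.938  0.295  0.182] az 162.5 q [-1.21 -0.01  0.04 -1.    2.66  1.2 ] F [-0.   0.8  0.6] open 0.0005 grip 0.0 t 9.9
```

```bash
python3 -m handwheel '[0,0,10,-0.1,0,0,0,10,-0.14,0,0,0,10,-0.14,0,0,0,10,-0.14,0]';python3 -c "
from h import *;axes()"
```

```text
time: 10.3
tool_pos: [-0.0455, -0.1389, 0.8323]
tool_rot: [2.981, -0.429, -2.315]
contact_force: [0.3, -0.7, 0.6]
opening: 0.0001
grip_force: 0.0
tcp [-0.0455 -0.1389  0.8323] z [-0.395 -0.194 -0.898] tilt 26.1 az -153.9 closeaxis [-0.681  0.718  0.145] az 133.5 q [-1.59  0.02  0.04 -1.    2.66  1.34] F [ 0.3 -0.7  0.6] open 0.0001 grip 0.0 t 10.3
```

```bash
python3 -m handwheel '[30,20,10,-0.14,0,30,20,10,-0.14,0,30,20,10,-0.14,0,30,20,10,-0.14,0,30,20,10,-0.14,0,30,20,10,-0.14,0]';python3 -c "
from h import *;axes()"
```

```text
time: 10.9
tool_pos: [-0.0694, -0.0054, 0.8458]
tool_rot: [3.07, -0.528, 3.139]
contact_force: [-2.0, 1.2, 0.4]
opening: 0.0005
grip_force: 0.0
tcp [-0.0694 -0.0054  0.8458] z [-0.503  0.073 -0.861] tilt 30.5 az 171.8 closeaxis [0.038 0.997 0.062] az 87.8 q [-2.41 -0.12  0.04 -1.    2.66  1.32] F [-2.   1.2  0.4] open 0.0005 grip 0.0 t 10.9
```

```bash
python3 -m handwheel '[8,-20,-15,0.08,0,12,-40,-20,0.14,0,12,-42,-20,0.145,0,12,-42,-20,0.145,0,14,-42,-20,0.145,0,20,-40,-20,0.145,0,24,-36,-20,0.145,0,28,-30,-25,0.145,0]';python3 -c "
from h import *;axes()"
```

```text
time: 11.7
tool_pos: [-0.0143, -0.1823, 0.7003]
tool_rot: [-3.137, -0.534, -2.109]
contact_force: [-0.2, -0.2, -0.0]
opening: 0.0002
grip_force: 0.0
tcp [-0.0143 -0.1823  0.7003] z [-0.257 -0.44  -0.861] tilt 30.6 az -120.3 closeaxis [-0.86   0.511 -0.004] az 149.3 q [-2.53 -0.53  1.07  0.25  2.1   1.33] F [-0.2 -0.2 -0. ] open 0.0002 grip 0.0 t 11.7
```

```bash
python3 -m handwheel '[20,-20,-10,0.14,0,28,-30,-20,0.142,0,28,-30,-25,0.142,0,35,-20,-25,0.142,0,40,-5,-25,0.142,0,40,5,-25,0.142,0,40,10,-25,0.142,0,40,15,-25,0.142,0]';python3 -c "
from h import *;axes()"
```

```text
time: 12.5
tool_pos: [0.1117, -0.2064, 0.6035]
tool_rot: [-3.095, -0.527, -1.483]
contact_force: [0.6, -0.3, -0.4]
opening: 0.0003
grip_force: 0.0
tcp [ 0.1117 -0.2064  0.6035] z [ 0.091 -0.496 -0.864] tilt 30.3 az -79.6 closeaxis [-0.993 -0.111 -0.041] az -173.6 q [-1.44 -0.53  1.41  0.03  1.74  1.61] F [ 0.6 -0.3 -0.4] open 0.0003 grip 0.0 t 12.5
```

```bash
python3 -m handwheel '[35,20,-25,0.142,0,35,20,-25,0.142,0,35,20,-25,0.142,0,35,20,-25,0.142,0,30,20,-20,0.142,0,25,15,-20,0.142,0,15,10,-10,0.142,0,0,0,0,0,0]';python3 -c "
from h import *;axes()"
```

```text
time: 13.3
tool_pos: [0.2988, -0.0962, 0.4687]
tool_rot: [-3.093, -0.522, -0.584]
contact_force: [-0.8, -0.6, -0.1]
opening: 0.0006
grip_force: 0.0
tcp [ 0.2988 -0.0962  0.4687] z [ 0.442 -0.234 -0.866] tilt 30.0 az -27.9 closeaxis [-0.53  -0.847 -0.042] az -122.1 q [-0.63 -0.47  1.77  0.07  1.33  1.51] F [-0.8 -0.6 -0.1] open 0.0006 grip 0.0 t 13.3
```

```bash
python3 -m handwheel '[20,3,-15,0.07,0,32,5,-30,0.08,0,35,6,-33,0.08,0,35,6,-33,0.08,0,35,6,-33,0.08,0,35,6,-33,0.08,0,35,6,-30,0.08,0,35,6,-30,0.04,0]';python3 -m handwheel '[35,4,-25,0,0,25,3,-20,0,0,12,2,-10,0,0,0,0,0,0,0]'
python3 - <<'E'
from h import *
axes(); 
for n in ('wrist','top'):
    p,d,c=snap(n); cv2.imwrite(f'pics/{n}1.png',p); np.save(f'pics/{n}1.npy',d); np.savez(f'pics/{n}1c.npz',**c)
E
```

```text
time: 14.1
tool_pos: [0.5623, -0.0538, 0.2329]
tool_rot: [-3.094, -0.526, 0.002]
contact_force: [0.8, -0.2, 0.5]
opening: 0.0005
grip_force: 0.0
time: 14.5
tool_pos: [0.6334, -0.0442, 0.1769]
tool_rot: [-3.092, -0.523, 0.001]
contact_force: [-0.2, 0.3, -0.2]
opening: 0.0002
grip_force: 0.0
tcp [ 0.6334 -0.0442  0.1769] z [ 0.499  0.05  -0.865] tilt 30.1 az 5.7 closeaxis [ 0.026 -0.999 -0.043] az -88.5 q [-0.28  0.39  1.78  0.39  0.51  0.98] F [-0.2  0.3 -0.2] open 0.0002 grip 0.0 t 14.5
```

View pics/wrist1.png

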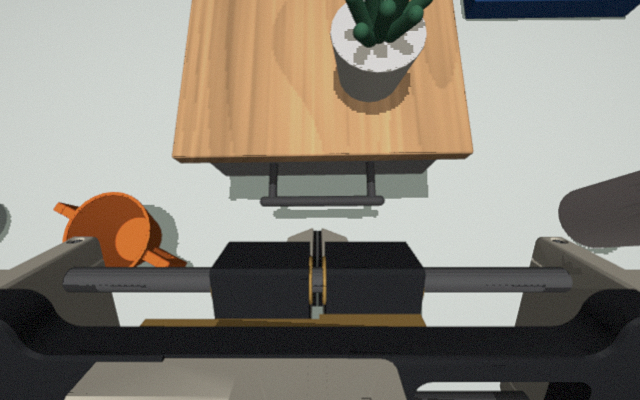

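The wrist view shows the bar from (262,201) to (383,201), the wood edge at row 157, and the closed fingertips at about (318,235).

Run:
```python
from h import *
c=np.load('pics/wrist1c.npz');d=np.load('pics/wrist1.npy');p=cv2.imread('pics/wrist1.png')
print(p[190:212,300].sum(1).tolist())
print('depth bar',pts(c,d,[(290,200),(322,200),(350,200)]).round(4).tolist())
print('cast',cast(c,[(262,201),(322,201),(383,201)],.055).round(4).tolist(),'wood',cast(c,[(176,158),(320,158),(470,155)],.126).round(4).tolist())
```

```text
[392, 392, 391, 386, 385, 344, 200, 193, 203, 228, 233, 229, 210, 199, 160, 187, 410, 637, 645, 589, 406, 386]
depth bar [[0.691, -0.0094, 0.0626], [0.6916, -0.0424, 0.0621], [0.6919, -0.0709, 0.063]]
cast [[0.6911, 0.0217, 0.055], [0.6921, -0.0422, 0.055], [0.6932, -0.1058, 0.055]] wood [[0.7117, 0.0796, 0.126], [0.7127, -0.0419, 0.126], [0.7164, -0.1627, 0.126]]
```

```bash
python3 -m handwheel '[9,1,-5,0,0,10,0,-18,0,0,14,0,-24,0,0,14,0,-24,0,0,9,0,-16,0,0,7,0,-11,0,0,0,0,0,0,0]'; python3 -c "
from h import *;axes()"
```

```text
time: 15.3
tool_pos: [0.6959, -0.0429, 0.0797]
tool_rot: [-3.093, -0.525, 0.003]
contact_force: [-0.1, -0.3, 0.1]
opening: 0.0003
grip_force: 0.0
tcp [ 0.6959 -0.0429  0.0797] z [ 0.5    0.05  -0.865] tilt 30.2 az 5.7 closeaxis [ 0.027 -0.999 -0.042] az -88.4 q [-0.25  0.62  1.7   0.5   0.37  0.88] F [-0.1 -0.3  0.1] open 0.0003 grip 0.0 t 15.3
```

```bash
python3 -m handwheel '[4,0,-6,0,0,3,0,-6,0,0,0,0,0,0,0]'; python3 -c "
from h import *;axes()"; python3 -m handwheel '[-4,0,0,0,0,-5,0,0,0,0,-8,0,0,0,0]'; python3 -c "
from h import *;axes()"
```

```text
time: 15.6
tool_pos: [0.7033, -0.0429, 0.0689]
tool_rot: [-3.094, -0.527, 0.004]
contact_force: [1.2, 0.2, -0.4]
opening: 0.0002
grip_force: 0.5
tcp [ 0.7033 -0.0429  0.0689] z [ 0.502  0.05  -0.863] tilt 30.3 az 5.7 closeaxis [ 0.028 -0.999 -0.041] az -88.4 q [-0.24  0.65  1.68  0.52  0.35  0.87] F [ 1.2  0.2 -0.4] open 0.0002 grip 0.5 t 15.6
time: 15.9
tool_pos: [0.6858, -0.0431, 0.0694]
tool_rot: [-3.094, -0.527, 0.004]
contact_force: [1.7, -2.0, 1.5]
opening: 0.0005
grip_force: 1.2
tcp [ 0.6858 -0.0431  0.0694] z [ 0.502  0.049 -0.863] tilt 30.3 az 5.6 closeaxis [ 0.028 -0.999 -0.041] az -88.4 q [-0.25  0.62  1.73  0.56  0.33  0.81] F [ 1.7 -2.   1.5] open 0.0005 grip 1.2 t 15.9
```

```bash
python3 -m handwheel '[-12,-0.3,0,0,0,-15,-0.4,0,0,0,-16,-0.4,0,0,0,-16,-0.4,0,0,0,-16,-0.4,0,0,0,-14,-0.4,0,0,0,-8,-0.2,0,0,0]'; python3 -c "
from h import *;axes()"; python3 -m handwheel '[-5,-0.1,0,0,0,-5,-0.1,0,0,0,-5,-0.1,0,0,0]';python3 -m handwheel '[-4,-0.1,0,0,0]'
```

```text
time: 16.6
tool_pos: [0.5894, -0.0485, 0.0746]
tool_rot: [-3.082, -0.516, 0.004]
contact_force: [0.9, -0.1, -0.2]
opening: 0.0002
grip_force: 0.7
tcp [ 0.5894 -0.0485  0.0746] z [ 0.492  0.062 -0.868] tilt 29.8 az 7.1 closeaxis [ 0.033 -0.998 -0.052] az -88.1 q [-0.32  0.5   1.98  0.88  0.28  0.42] F [ 0.9 -0.1 -0.2] open 0.0002 grip 0.7 t 16.6
time: 16.9
tool_pos: [0.5763, -0.0499, 0.0759]
tool_rot: [-3.08, -0.516, 0.005]
contact_force: [1.8, 0.9, 0.3]
opening: 0.0005
grip_force: 0.6
time: 17.0
tool_pos: [0.573, -0.0505, 0.0765]
tool_rot: [-3.08, -0.517, 0.004]
contact_force: [4.3, 1.2, 2.9]
opening: 0.0006
grip_force: 2.4
```

Run:
```python
from h import *
p,d,c=snap('wrist'); cv2.imwrite('pics/wrist2.png',p); np.savez('pics/wrist2c.npz',**c);np.save('pics/wrist2.npy',d)
axes()
```

```text
tcp [ 0.5728 -0.0506  0.0766] z [ 0.493  0.064 -0.868] tilt 29.8 az 7.4 closeaxis [ 0.035 -0.998 -0.054] az -88.0 q [-0.34  0.48  2.02  0.94  0.28  0.34] F [2.2 0.8 2.8] open 0.0002 grip 1.9 t 17.05
```

View pics/wrist2.png

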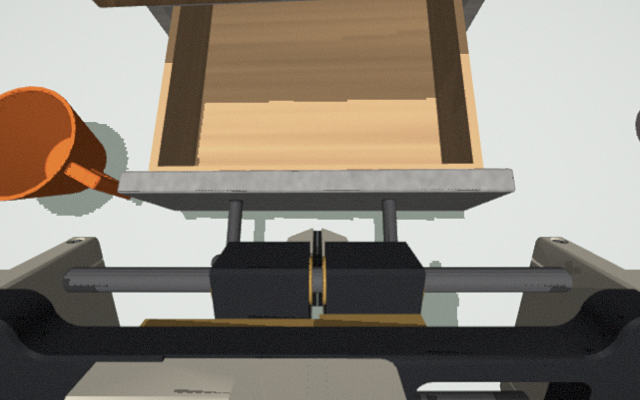

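The drawer is open. The top of the grey front lies at rows 170-190, the stems meet it at (233,200) and (389,200), and the bar's left end is at about (215,258).

```bash
python3 - <<'E'
from h import *
c=np.load('pics/wrist2c.npz');d=np.load('pics/wrist2.npy')
print('front top',pts(c,d,[(200,174),(320,174),(450,174),(320,186)]).round(4).tolist())
print('stem',pts(c,d,[(234,205),(233,220),(389,210)]).round(4).tolist())
print('cast front top edges',cast(c,[(320,169),(320,190)],.09).round(4).tolist(),'barend',cast(c,[(216,259)],.055).round(4).tolist())
E
python3 -m handwheel '[-3,-0.1,-3,0,0,-3,-0.1,-3,0,0]'; python3 -c "
from h import *;axes()"
```

```text
front top [[0.62, 0.025, 0.0786], [0.6214, -0.0502, 0.0783], [0.6229, -0.1281, 0.0778], [0.6138, -0.0505, 0.0785]]
stem [[0.6044, 0.0082, 0.06], [0.5941, 0.0076, 0.0604], [0.6035, -0.0951, 0.0599]]
cast front top edges [[0.6207, -0.0508, 0.09], [0.6084, -0.0512, 0.09]] barend [[0.5684, 0.0185, 0.055]]
time: 17.25
tool_pos: [0.5713, -0.0517, 0.0755]
tool_rot: [-3.075, -0.522, 0.005]
contact_force: [15.6, 12.2, 18.5]
opening: 0.0004
grip_force: 11.3
tcp [ 0.5713 -0.0517  0.0755] z [ 0.497  0.069 -0.865] tilt 30.1 az 7.9 closeaxis [ 0.038 -0.998 -0.058] az -87.8 q [-0.35  0.48  2.03  1.    0.29  0.28] F [15.6 12.2 18.5] open 0.0004 grip 11.3 t 17.25
```

```bash
python3 -m handwheel '[-3,0,0,0,0,-3,0,0,0,0]'
python3 - <<'E'
from h import *
axes()
p,d,c=snap('wrist');print('front top',np.median(pts(c,d,[(u,v) for u in range(250,400,10) for v in (172,176,180)]),0))
col=p[150:210,350].sum(1).astype(int);print(col.tolist())
E
```

```text
time: 17.45
tool_pos: [0.5646, -0.0531, 0.0754]
tool_rot: [-3.077, -0.521, 0.006]
contact_force: [0.2, -0.3, 2.7]
opening: 0.0003
grip_force: 1.1
tcp [ 0.5646 -0.0531  0.0754] z [ 0.496  0.067 -0.866] tilt 30.0 az 7.7 closeaxis [ 0.038 -0.998 -0.056] az -87.8 q [-0.36  0.47  2.05  1.02  0.28  0.25] F [ 0.2 -0.3  2.7] open 0.0003 grip 1.1 t 17.45
front top [ 0.61133024 -0.05273584  0.07793228]
[526, 529, 548, 555, 553, 532, 453, 421, 461, 467, 448, 453, 467, 464, 477, 473, 482, 488, 479, 488, 490, 492, 496, 501, 505, 459, 345, 411, 322, 202, 180, 180, 181, 182, 181, 191, 187, 170, 169, 176, 183, 185, 186, 184, 173, 179, 178, 164, 172, 177, 249, 379, 421, 433, 425, 435, 421, 425, 482, 590]
```

Run:
```python
from h import *
p,d,c=snap('wrist')
print(cast(c,[(350,156),(350,175.5)],.078).round(4).tolist())
c2=np.load('pics/wrist2c.npz');print('before',cast(c2,[(350,169),(350,190)],.078).round(4).tolist())
p,d,c=snap('top');cv2.imwrite('pics/top2.png',p);np.save('pics/top2.npy',d)
g=p.sum(2).astype(int);print(g[170:225,335].tolist(),g[170:225,365].tolist())
```

```text
[[0.6222, -0.0703, 0.078], [0.6098, -0.0705, 0.078]]
before [[0.625, -0.0685, 0.078], [0.6118, -0.0686, 0.078]]
[167, 166, 167, 170, 166, 166, 186, 246, 262, 262, 261, 261, 260, 261, 260, 261, 258, 256, 248, 251, 253, 258, 262, 259, 253, 248, 245, 244, 246, 250, 249, 226, 234, 240, 241, 245, 228, 157, 114, 107, 113, 145, 187, 228, 302, 325, 326, 327, 327, 327, 330, 309, 213, 154, 173] [166, 170, 168, 168, 166, 165, 164, 164, 163, 185, 240, 260, 263, 262, 261, 264, 262, 261, 254, 254, 247, 244, 244, 249, 257, 260, 259, 250, 249, 245, 245, 247, 255, 257, 244, 242, 243, 244, 237, 182, 128, 116, 115, 120, 126, 127, 125, 124, 125, 123, 115, 117, 109, 97, 98]
```

```bash
python3 -m handwheel '[-5,0,8,0,0,-8,0,25,0,0,-8,10,35,0.1,0.1,-8,20,35,0.145,0.3,-8,25,30,0.145,0.5,-5,35,20,0.145,0.5,-3,38,0,0.145,0.5,0,38,0,0.145,0.5]' && python3 -m handwheel '[0,38,0,0.145,0.5,0,30,-5,0.145,0.5,0,20,-10,0.145,0.5,0,10,-5,0.145,0.5,0,0,0,0.145,0.5,0,0,0,0.145,0.5,0,0,0,0.04,0.5,0,0,0,0,0.5]'; python3 -c "
from h import *;axes()"
```

```text
time: 18.4
tool_pos: [0.5155, 0.1147, 0.2257]
tool_rot: [-3.075, -0.513, 0.835]
contact_force: [0.8, 1.0, 0.4]
opening: 0.0433
grip_force: 0.0
time: 19.2
tool_pos: [0.5162, 0.2118, 0.2044]
tool_rot: [-3.073, -0.513, 1.737]
contact_force: [0.0, -0.2, -0.1]
opening: 0.0457
grip_force: 0.0
tcp [0.5162 0.2118 0.2044] z [-0.149  0.471 -0.869] tilt 29.6 az 107.5 closeaxis [ 0.978  0.199 -0.06 ] az 11.5 q [-0.01  0.48  1.52  0.5   1.34 -0.37] F [ 0.  -0.2 -0.1] open 0.0457 grip 0.0 t 19.2
```

Perfect orientation. I'll look with the wrist camera to refine the handle position.

Run:
```python
from h import *
p,d,c=snap('wrist');cv2.imwrite('pics/wrist3.png',p);np.savez('pics/wrist3c.npz',**c);np.save('pics/wrist3.npy',d)
hsv=cv2.cvtColor(p,cv2.COLOR_BGR2HSV);m=cv2.inRange(hsv,(98,70,25),(125,255,255))
ys,xs=np.nonzero(m);P=pts(c,d,np.c_[xs,ys]);k=(P[:,2]>.044)&(P[:,2]<.058);Q=P[k]
a=np.radians(101.6);D=Q[:,:2]-[.4825,.3415];s=D@[np.cos(a),np.sin(a)]
hb=Q[s<-.055];ha=Q[s>.055];rim=Q[abs(s)<.05]
print(len(Q),len(ha),len(hb)); 
for n,x in (('b',hb),('a',ha)):
    if len(x):print(n,x.min(0).round(4),x.max(0).round(4),x.mean(0).round(4))
if len(rim):print('rim',cv2.minEnclosingCircle(rim[:,:2].astype(np.float32)))
```

```text
1770 118 147
b [0.4902 0.2674 0.0441] [0.5041 0.2882 0.0531] [0.4978 0.2774 0.0503]
a [0.4632 0.3951 0.0485] [0.4756 0.4163 0.053 ] [0.4694 0.4052 0.0506]
rim ((0.4831281900405884, 0.34063589572906494), 0.04897904396057129)
```

View pics/wrist3.png

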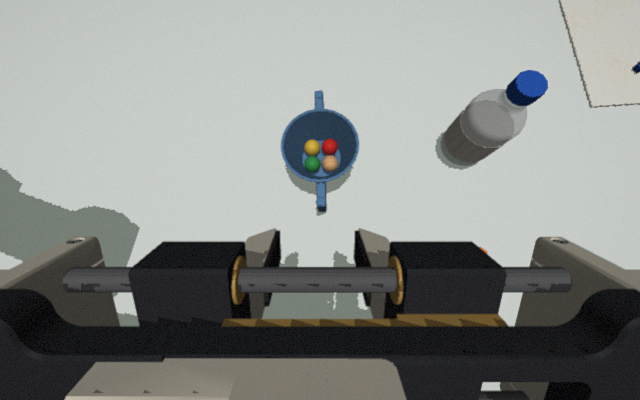

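The picture shows the blue cup with all four beads at (320,150). Its near handle, at (320,195), is centred between the open fingers.

```bash
python3 -m handwheel '[6,-17,0,0,0.5,6,-17,0,0,0.5,-3,10,-18,0,0.5,-6,18,-34,0,0.5,-6,19,-35,0,0.5,-6,19,-35,0,0.5,-6,17,-30,0,0.5,-3,11,-20,0,0.5]'; python3 -c "
from h import *;axes()"
```

```text
time: 20.05
tool_pos: [0.4974, 0.2711, 0.0312]
tool_rot: [-3.072, -0.512, 1.737]
contact_force: [0.4, 0.6, 0.9]
opening: 0.046
grip_force: 0.0
tcp [0.4974 0.2711 0.0312] z [-0.15   0.471 -0.869] tilt 29.6 az 107.6 closeaxis [ 0.978  0.198 -0.061] az 11.5 q [ 0.09  0.71  1.69  0.63  0.96 -0.51] F [0.4 0.6 0.9] open 0.046 grip 0.0 t 20.05
```

```bash
python3 -m handwheel '[0,4,-6,0,0.5,0,0,0,0,0.3,0,0,0,0,0,0,0,0,0,0,0,0,0,0,0,0,0,0,0,0]' 40; python3 -c "
from h import *;axes()"; python3 -m handwheel '[0,0,3,0,0,0,0,10,0,0,0,0,20,0,0,0,0,0,0,0]'
python3 - <<'E'
from h import *
axes();p,d,c=snap('wrist');cv2.imwrite('pics/wrist4.png',p)
E
```

```text
time: 20.65
tool_pos: [0.4988, 0.2755, 0.0279]
tool_rot: [-3.076, -0.513, 1.74]
contact_force: [-0.3, 0.2, 2.7]
opening: 0.0107
grip_force: 39.2
tcp [0.4988 0.2755 0.0279] z [-0.147  0.471 -0.87 ] tilt 29.6 az 107.3 closeaxis [ 0.978  0.2   -0.057] az 11.5 q [ 0.1   0.72  1.69  0.63  0.96 -0.51] F [-0.3  0.2  2.7] open 0.0107 grip 39.2 t 20.65
time: 21.05
tool_pos: [0.4995, 0.276, 0.0625]
tool_rot: [-3.079, -0.513, 1.742]
contact_force: [0.3, -0.1, -2.1]
opening: 0.0107
grip_force: 40.0
tcp [0.4995 0.276  0.0625] z [-0.145  0.472 -0.87 ] tilt 29.6 az 107.1 closeaxis [ 0.978  0.2   -0.054] az 11.6 q [ 0.1   0.66  1.67  0.61  1.01 -0.47] F [ 0.3 -0.1 -2.1] open 0.0107 grip 40.0 t 21.05
```

View pics/wrist4.png

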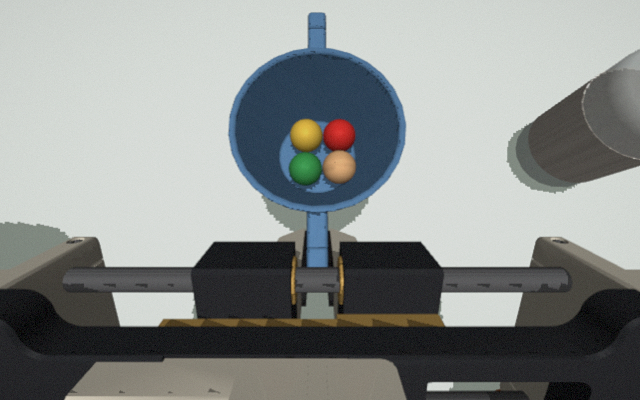

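Cup held level with all four beads. I'll carry it to the drawer.

```bash
python3 -m handwheel '[0,0,15,0,0,0,-5,28,0,0,3,-14,30,-0.02,0,6,-22,28,-0.02,0,10,-28,20,-0.02,0,14,-30,10,-0.02,0,16,-32,3,-0.02,0,17,-32,0,-0.02,0]' && python3 -m handwheel '[17,-32,0,-0.02,0,17,-32,0,-0.02,0,17,-32,0,-0.015,0,17,-32,0,-0.02,0,16,-28,0,0,0,12,-20,0,0,0,8,-10,0,0,0,0,0,0,0,0]'; python3 -c "
from h import *;axes()"
```

```text
time: 21.9
tool_pos: [0.5645, 0.1115, 0.1953]
tool_rot: [-3.075, -0.512, 1.619]
contact_force: [0.4, 0.3, -2.0]
opening: 0.011
grip_force: 40.0
time: 22.7
tool_pos: [0.6684, -0.075, 0.1933]
tool_rot: [-3.073, -0.512, 1.542]
contact_force: [-0.2, 0.2, -2.9]
opening: 0.0109
grip_force: 40.0
tcp [ 0.6684 -0.075   0.1933] z [-0.054  0.491 -0.87 ] tilt 29.6 az 96.3 closeaxis [ 0.998  0.005 -0.06 ] az 0.3 q [-0.42  0.78  1.01  0.44  1.63 -0.45] F [-0.2  0.2 -2.9] open 0.0109 grip 40.0 t 22.7
```

```bash
cat > tilt.py <<'E'
from h import *
p,d,c=snap('wrist');hsv=cv2.cvtColor(p,cv2.COLOR_BGR2HSV);m=cv2.inRange(hsv,(98,70,25),(125,255,255))
ys,xs=np.nonzero(m);P=pts(c,d,np.c_[xs,ys])
s=robot.observe();R=Ro.from_euler('xyz',s['tool_rot']).as_matrix();G=s['tool_pos']-.005*R[:,2]
Q=P-G;Q=Q[(np.linalg.norm(Q,axis=1)<.2)&(abs(Q[:,0])<.055)]
# far part direction in y-z plane
r=np.hypot(Q[:,1],Q[:,2]);f=Q[r>np.percentile(r,95)].mean(0);print('blue',len(Q),'far',f.round(3),'ang',np.degrees(np.arctan2(f[2],f[1])).round(1),'G',G.round(4));axes()
E
python3 -m handwheel '[-7,-3,4,0.02,0,-4,-3,0,0,0,0,0,0,0,0]'; python3 tilt.py; python3 -m handwheel '[0,0,0,0,0,0,0,0,0,0]' 20;  python3 -m handwheel '[0,0,0,0,0,0,0,0,0,0]' 12; python3 tilt.py
```

```text
time: 23.0
tool_pos: [0.6563, -0.079, 0.1989]
tool_rot: [-3.074, -0.512, 1.565]
contact_force: [0.5, 0.4, -1.2]
opening: 0.0106
grip_force: 40.0
blue 21288 far [-0.002  0.116  0.033] ang 15.8 G [ 0.657  -0.0813  0.2031]
tcp [ 0.6567 -0.0789  0.1988] z [-0.064  0.49  -0.87 ] tilt 29.6 az 97.5 closeaxis [ 0.998  0.027 -0.058] az 1.5 q [-0.43  0.76  1.03  0.43  1.64 -0.48] F [-0.  -0.3 -1.9] open 0.0105 grip 40.0 t 23.05
time: 23.25
tool_pos: [0.6571, -0.0789, 0.1983]
tool_rot: [-3.075, -0.513, 1.565]
contact_force: [-0.1, -0.6, -2.6]
opening: 0.0108
grip_force: 20.0
time: 23.45
tool_pos: [0.6572, -0.0792, 0.1981]
tool_rot: [-3.074, -0.513, 1.565]
contact_force: [0.5, -0.1, -1.9]
opening: 0.0111
grip_force: 12.0
blue 21302 far [-0.001  0.115  0.035] ang 16.8 G [ 0.6575 -0.0816  0.2024]
tcp [ 0.6572 -0.0792  0.1981] z [-0.064  0.49  -0.869] tilt 29.6 az 97.5 closeaxis [ 0.998  0.027 -0.059] az 1.5 q [-0.43  0.76  1.03  0.43  1.64 -0.48] F [ 0.2  0.  -3.1] open 0.0109 grip 12.0 t 23.5
```

```bash
python3 -m handwheel '[0,0,0,0,0,0,0,0,0,0]' 8;  python3 tilt.py|head -1; python3 -m handwheel '[0,0,0,0,0,0,0,0,0,0]' 6; python3 tilt.py|head -1;  python3 -m handwheel '[0,0,0,0,0,0,0,0,0,0]' 5; python3 tilt.py
```

```text
time: 23.7
tool_pos: [0.6572, -0.0792, 0.1981]
tool_rot: [-3.074, -0.513, 1.565]
contact_force: [0.7, 0.2, -2.0]
opening: 0.011
grip_force: 8.0
blue 11550 far [-0.004  0.105 -0.03 ] ang -15.7 G [ 0.6575 -0.0816  0.2024]
time: 23.95
tool_pos: [0.6572, -0.0795, 0.198]
tool_rot: [-3.074, -0.512, 1.564]
contact_force: [-0.4, -0.2, -2.8]
opening: 0.0108
grip_force: 6.0
blue 2359 far [-0.024 -0.019  0.097] ang 100.8 G [ 0.6575 -0.0818  0.2025]
time: 24.2
tool_pos: [0.6572, -0.0792, 0.1982]
tool_rot: [-3.074, -0.513, 1.565]
contact_force: [0.1, -0.3, -1.7]
opening: 0.0112
grip_force: 5.0
blue 2425 far [-0.026 -0.018  0.099] ang 100.4 G [ 0.6575 -0.0816  0.2026]
tcp [ 0.6572 -0.0792  0.1982] z [-0.064  0.49  -0.869] tilt 29.6 az 97.4 closeaxis [ 0.998  0.027 -0.058] az 1.5 q [-0.43  0.76  1.03  0.43  1.64 -0.48] F [-0.4 -0.3 -1.3] open 0.0111 grip 5.0 t 24.25
```

```bash
python3 -m handwheel '[0,0,0,0,0,0,0,0,0,0]' 15
python3 - <<'E'
from h import *
p,d,c=snap('wrist');q,_,_=snap('scene');t,_,_=snap('top')
a=cv2.resize(p,(400,250));s=cv2.resize(q[130:330,190:390],(400,400));u=cv2.resize(t[130:230,290:390],(300,300))
im=np.zeros((560,800,3),np.uint8);im[:250,:400]=a;im[:400,400:]=s;im[250:550,:300]=u;cv2.imwrite('pics/m5.png',im)
E
```

```text
time: 24.45
tool_pos: [0.6572, -0.0792, 0.1982]
tool_rot: [-3.074, -0.513, 1.565]
contact_force: [0.5, -0.4, -1.6]
opening: 0.0106
grip_force: 15.0
```

View pics/m5.png

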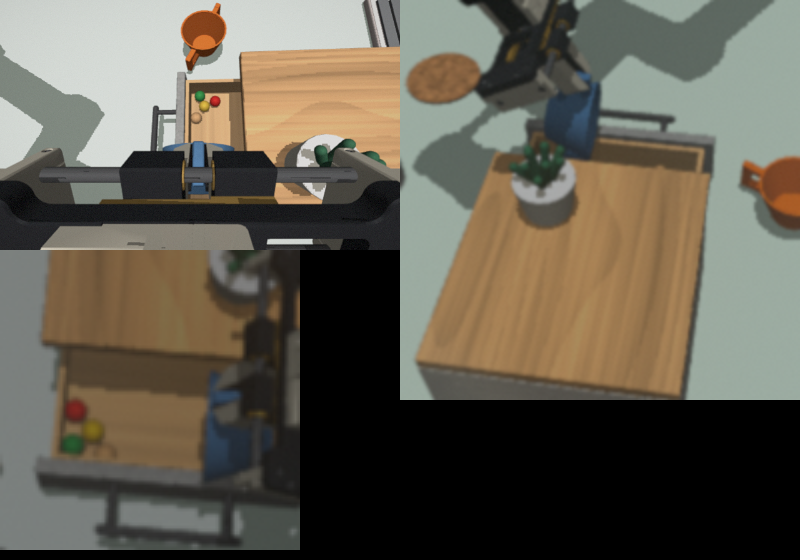

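All four beads (red, yellow, green and wood) lie in the drawer, at about (75-105, 410-450) in the montage. The cup hangs from its handle. Next I'll right it on bare desk beside the coaster.

```bash
python3 -m handwheel '[0,0,10,0,0,0,0,20,0,0,0,0,20,0,0,-8,0,12,0,0,-20,2,0,-0.08,0,-30,2,0,-0.1,0,-32,2,0,-0.1,0,-32,2,0,-0.1,0]' 40 && python3 -m handwheel '[-26,2,-5,-0.07,0,-14,0,-15,0,0,-5,0,-25,0,0,0,0,-25,0,0,0,0,-18,0,0,0,0,-8,0,0,0,0,0,0,0]'; python3 tilt.py
python3 - <<'E'
from h import *
q,d,c=snap('scene');cv2.imwrite('pics/scene6.png',cv2.resize(q[40:240,180:420],None,fx=3,fy=3))
E
```

```text
time: 25.4
tool_pos: [0.5332, -0.071, 0.2602]
tool_rot: [-3.074, -0.512, 1.181]
contact_force: [0.6, 0.4, -1.3]
opening: 0.0106
grip_force: 40.0
time: 26.1
tool_pos: [0.4896, -0.069, 0.1638]
tool_rot: [-3.073, -0.513, 1.114]
contact_force: [-0.1, -0.8, -1.5]
opening: 0.0112
grip_force: 40.0
blue 2019 far [ 0.023 -0.028  0.1  ] ang 106.0 G [ 0.4894 -0.0716  0.1689]
tcp [ 0.4901 -0.0692  0.1646] z [ 0.155  0.469 -0.869] tilt 29.6 az 71.7 closeaxis [ 0.91  -0.41  -0.058] az -24.3 q [-0.6   0.41  1.78  0.54  1.17 -0.44] F [ 0.3  0.1 -1.6] open 0.0107 grip 40.0 t 26.15
```

View pics/scene6.png

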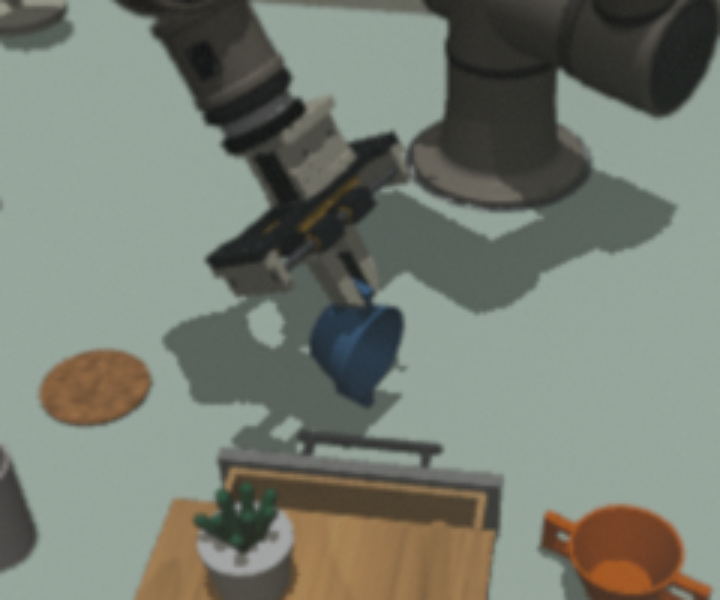

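The cup hangs empty at (355,350), its mouth towards +y and its foot towards the coaster side. I'll lower it to the desk.

```bash
python3 -m handwheel '[0,0,-8,0,0,0,0,-6,0,0,0,0,-2,0,0,0,0,0,0,0]' 15; python3 -m handwheel '[0,0,-2,0,0,0,0,-1,0,0]' ; python3 -m handwheel '[0,0,-2,0,0,0,0,-1,0,0]'; python3 -m handwheel '[0,0,-2,0,0,0,0,-1,0,0]'
```

```text
time: 26.6
tool_pos: [0.49, -0.0691, 0.1478]
tool_rot: [-3.073, -0.513, 1.114]
contact_force: [0.9, 0.2, -1.7]
opening: 0.0108
grip_force: 15.0
time: 26.8
tool_pos: [0.4914, -0.0694, 0.1468]
tool_rot: [-3.078, -0.515, 1.115]
contact_force: [-0.1, -1.2, 15.3]
opening: 0.0108
grip_force: 15.0
time: 27.0
tool_pos: [0.4928, -0.0696, 0.1456]
tool_rot: [-3.082, -0.516, 1.117]
contact_force: [0.2, -0.7, 23.2]
opening: 0.0108
grip_force: 15.0
time: 27.2
tool_pos: [0.4927, -0.0696, 0.1427]
tool_rot: [-3.082, -0.516, 1.117]
contact_force: [-1.0, -1.0, 21.5]
opening: 0.011
grip_force: 15.0
```

```bash
python3 -m handwheel '[0,0,1,0,0,0,0,0,0,0]' 6; python3 -m handwheel '[-4.5,-10,0,0,0,-4.5,-10,0,0,0,-5,-12,-1,0,0,-5.5,-12,-1,0,0,-5,-11.5,-4,0,0,-5,-11.5,-4,0,0]'
python3 - <<'E'
from h import *
axes();q,d,c=snap('scene');cv2.imwrite('pics/scene7.png',cv2.resize(q[60:200,200:400],None,fx=3,fy=3))
E
```

```text
time: 27.4
tool_pos: [0.4914, -0.0695, 0.142]
tool_rot: [-3.078, -0.514, 1.116]
contact_force: [-0.5, 0.9, 7.9]
opening: 0.0109
grip_force: 6.0
time: 28.0
tool_pos: [0.4607, -0.1377, 0.1306]
tool_rot: [-3.076, -0.513, 1.115]
contact_force: [-0.1, -0.9, 3.5]
opening: 0.0113
grip_force: 6.0
tcp [ 0.4607 -0.1377  0.1306] z [ 0.157  0.468 -0.87 ] tilt 29.6 az 71.5 closeaxis [ 0.91  -0.411 -0.057] az -24.3 q [-0.75  0.47  1.79  0.51  1.16 -0.59] F [-0.1 -0.9  3.5] open 0.0113 grip 6.0 t 28.0
```

View pics/scene7.png

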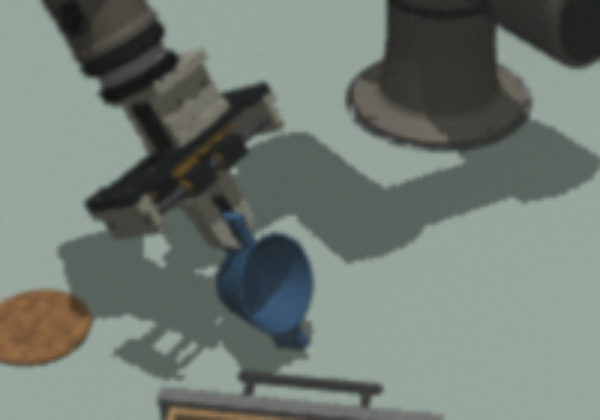

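The cup is tipping about its lower handle onto its foot, as intended; it is at (265,290). That was the tenth picture, so I'll go by numbers from here.

```bash
python3 -m handwheel '[-4.7,-10.5,-5,0,0,-4.7,-10.5,-6,0,0,-4.3,-9.5,-7,0,0,-4.3,-9.5,-8,0,0,-3.7,-8.2,-9,0,0,-3.7,-8.2,-9,0,0,-3.1,-6.8,-10,0,0,-3.1,-6.8,-11,0,0]'; python3 tilt.py
```

```text
time: 28.85
tool_pos: [0.4286, -0.2063, 0.064]
tool_rot: [-3.073, -0.513, 1.114]
contact_force: [-0.6, 0.1, -0.3]
opening: 0.0115
grip_force: 6.0
blue 14546 far [ 0.028  0.099 -0.004] ang -2.1 G [ 0.4271 -0.2092  0.0669]
tcp [ 0.4279 -0.2068  0.0625] z [ 0.154  0.47  -0.869] tilt 29.6 az 71.9 closeaxis [ 0.91  -0.41  -0.061] az -24.3 q [-0.89  0.61  1.79  0.49  1.09 -0.75] F [-2.8 -1.7 -1. ] open 0.0114 grip 5.9 t 28.9
```

```bash
python3 -m handwheel '[-2.3,-5,-10,0,0,-2.3,-5,-10,0,0,-1,-2.3,-7,0,0,-0.5,-1,-4,0,0,0,0,-2,0,0,0,0,0,0,0]'
cat > cup.py <<'E'
from h import *
p,d,c=snap('wrist');hsv=cv2.cvtColor(p,cv2.COLOR_BGR2HSV);m=cv2.inRange(hsv,(98,70,25),(125,255,255))
m=cv2.morphologyEx(m,cv2.MORPH_OPEN,np.ones((2,2)))
ys,xs=np.nonzero(m);P=pts(c,d,np.c_[xs,ys])
s=robot.observe();R=Ro.from_euler('xyz',s['tool_rot']).as_matrix();G=s['tool_pos']-.005*R[:,2]
e=np.r_[R[:2,2],0];e/=np.linalg.norm(e);y=R[:,1];e=np.array([-y[1],y[0],0]);e/=np.linalg.norm(e)
if e@R[:,2]<0:e=-e
t=np.array([e[1],-e[0],0]);Q=P-G;k=np.linalg.norm(Q,axis=1)<.18;Q=Q[k];P=P[k]
u=Q@e;v=Q@t;h=Q[:,2]
# rim: highest points per direction around the estimated centre 70 mm ahead
a=np.arctan2(v,u-.07);rad=np.hypot(u-.07,v);pr=[]
for b in np.arange(-np.pi,np.pi,.2):
    j=(a>=b)&(a<b+.2)&(rad>.038)&(rad<.056)&(np.degrees(abs(a))<150)
    if j.sum()>5: i=np.argsort(h[j])[-max(3,j.sum()//10):];pr.append(P[j][i].mean(0))
pr=np.array(pr);A=np.c_[pr[:,:2],np.ones(len(pr))];co,res,_,_=np.linalg.lstsq(A,pr[:,2],rcond=None)
cc=np.linalg.lstsq(np.c_[2*pr[:,:2],np.ones(len(pr))],(pr[:,:2]**2).sum(1),rcond=None)[0]
print('rim pts',len(pr),'tilt deg',np.degrees(np.arctan(np.hypot(*co[:2]))).round(1),'slope along e',np.degrees(np.arctan(co[:2]@e[:2])).round(1),'centre',cc[:2].round(4),'r',np.sqrt(cc[2]+cc[0]**2+cc[1]**2).round(4),'z',pr[:,2].mean().round(4),'e',e.round(3),'G',G.round(4));axes()
E
python3 cup.py
```

```text
time: 29.5
tool_pos: [0.4231, -0.2196, 0.032]
tool_rot: [-3.075, -0.512, 1.114]
contact_force: [0.2, -0.2, -1.1]
opening: 0.011
grip_force: 6.0
rim pts 27 tilt deg 9.7 slope along e -9.2 centre [ 0.4491 -0.1642] r 0.0449 z 0.0583 e [0.411 0.912 0.   ] G [ 0.4224 -0.2219  0.0365]
tcp [ 0.4232 -0.2196  0.0322] z [ 0.156  0.468 -0.87 ] tilt 29.6 az 71.6 closeaxis [ 0.91  -0.41  -0.058] az -24.3 q [-0.91  0.67  1.79  0.49  1.05 -0.8 ] F [-1.2  0.7 -2.1] open 0.0107 grip 6.0 t 29.55
```

```bash
python3 -m handwheel '[0,0,-4,0,0,0,0,-4,0,0,0,0,-3,0,0,0,0,0,0,0]'; python3 cup.py
```

```text
time: 29.95
tool_pos: [0.4231, -0.2196, 0.0208]
tool_rot: [-3.074, -0.513, 1.114]
contact_force: [-0.4, 0.2, -1.4]
opening: 0.011
grip_force: 6.0
rim pts 24 tilt deg 4.1 slope along e -2.5 centre [ 0.4493 -0.1651] r 0.0456 z 0.057 e [0.411 0.912 0.   ] G [ 0.4222 -0.2218  0.0252]
tcp [ 0.423  -0.2194  0.0208] z [ 0.155  0.469 -0.869] tilt 29.6 az 71.7 closeaxis [ 0.91  -0.41  -0.059] az -24.3 q [-0.91  0.69  1.8   0.5   1.02 -0.82] F [-0.2 -0.1 -2. ] open 0.0106 grip 6.0 t 30.0
```

Almost flat: 2.5° left.

```bash
python3 -m handwheel '[0,0,-2,0,0,0,0,-1.5,0,0,0,0,0,0,0]'; python3 cup.py
```

```text
time: 30.3
tool_pos: [0.423, -0.2196, 0.0176]
tool_rot: [-3.074, -0.513, 1.114]
contact_force: [-0.7, -0.3, 1.6]
opening: 0.011
grip_force: 6.5
rim pts 22 tilt deg 3.2 slope along e -0.8 centre [ 0.4498 -0.1629] r 0.0463 z 0.0569 e [0.411 0.912 0.   ] G [ 0.4222 -0.2219  0.022 ]
tcp [ 0.423  -0.2196  0.0176] z [ 0.155  0.469 -0.869] tilt 29.6 az 71.7 closeaxis [ 0.91  -0.41  -0.059] az -24.3 q [-0.91  0.69  1.8   0.5   1.02 -0.82] F [-1.  -1.8  1.5] open 0.0108 grip 6.5 t 30.35
```

```bash
python3 -m handwheel '[0,0,0,0,0.15,0,0,0,0,0.3,0,0,4,0,0.3,0,0,6,0,0.3,0,0,0,0,0.3]' 30; python3 cup.py
```

```text
time: 30.85
tool_pos: [0.4234, -0.2199, 0.0284]
tool_rot: [-3.076, -0.512, 1.115]
contact_force: [0.0, -0.9, -0.6]
opening: 0.0272
grip_force: 0.0
rim pts 22 tilt deg 1.3 slope along e -1.3 centre [ 0.447  -0.1636] r 0.046 z 0.0553 e [0.411 0.912 0.   ] G [ 0.4225 -0.2222  0.0325]
tcp [ 0.4233 -0.2198  0.0281] z [ 0.156  0.468 -0.87 ] tilt 29.6 az 71.6 closeaxis [ 0.91  -0.41  -0.057] az -24.3 q [-0.91  0.67  1.79  0.5   1.04 -0.81] F [ 0.1 -0.   0.1] open 0.0279 grip 0.0 t 30.9
```

```bash
python3 -m handwheel '[0,0,0,0,0,0,0,0,0,0,0,0,0,0,0,0,0,0,0,0,0,0,4,0,0,0,0,12,0,0,0,0,15,0,0,0,0,0,0,0]' 40
cat > rim.py <<'E'
from h import *
import sys
n=sys.argv[1];z0=float(sys.argv[2]);box=[int(v) for v in sys.argv[3:7]]
p,d,c=snap(n);hsv=cv2.cvtColor(p,cv2.COLOR_BGR2HSV);m=cv2.inRange(hsv,(98,70,25),(125,255,255))
M=np.zeros_like(m);M[box[1]:box[3],box[0]:box[2]]=m[box[1]:box[3],box[0]:box[2]]
op=cv2.morphologyEx(cv2.morphologyEx(M,cv2.MORPH_CLOSE,np.ones((9,9))),cv2.MORPH_OPEN,cv2.getStructuringElement(2,(17,17) if n=='top' else (45,45)))
cc=max(cv2.findContours(op,0,2)[0],key=cv2.contourArea);x,y,w,h=cv2.boundingRect(cc);print('box',x,y,w,h,'pixels',cv2.countNonZero(M))
P=pts(c,d,cc[:,0]);P=P[(P[:,2]>z0-.01)&(P[:,2]<z0+.012)];print(len(P),P[:,2].mean())
C=cast(c,cc[:,0],z0)[:,:2];print('circle cast',cv2.minEnclosingCircle(C.astype(np.float32)))
f=lambda X:np.linalg.lstsq(np.c_[2*X,np.ones(len(X))],(X**2).sum(1),rcond=None)[0]
o=f(C);print('fit cast',o[:2].round(4),np.sqrt(o[2]+o[0]**2+o[1]**2).round(4))
E
python3 rim.py wrist 0.085 150 0 500 245; python3 cup.py
```

```text
time: 31.7
tool_pos: [0.4238, -0.2205, 0.0608]
tool_rot: [-3.079, -0.511, 1.117]
contact_force: [0.4, -0.9, -1.9]
opening: 0.0106
grip_force: 40.0
box 228 63 180 176 pixels 24962
256 0.0892473876729707
circle cast ((0.4484342932701111, -0.1670430600643158), 0.05047669634222984)
fit cast [ 0.448  -0.1665] 0.0487
rim pts 21 tilt deg 3.0 slope along e -0.4 centre [ 0.45  -0.163] r 0.0466 z 0.0891 e [0.411 0.912 0.   ] G [ 0.4224 -0.2222  0.0636]
tcp [ 0.4232 -0.2199  0.0593] z [ 0.156  0.468 -0.87 ] tilt 29.5 az 71.5 closeaxis [ 0.91  -0.41  -0.057] az -24.2 q [-0.91  0.62  1.78  0.48  1.1  -0.77] F [-0.5  0.4 -2.9] open 0.011 grip 40.0 t 31.8
```

```bash
python3 -m handwheel '[3,-15,0,0,0,6,-32,0,0,0,7,-38,0,0,0,7,-38,0,0,0,6,-30,0,0,0,4,-18,0,0,0,1,-8,0,0,0,0,0,0,0,0]'; python3 rim.py wrist 0.086 150 0 500 245; python3 rim.py top 0.086 380 220 520 330; python3 cup.py
```

```text
time: 32.6
tool_pos: [0.4566, -0.3988, 0.0579]
tool_rot: [-3.073, -0.513, 1.114]
contact_force: [-0.8, 0.6, -3.1]
opening: 0.0105
grip_force: 40.0
box 228 63 179 176 pixels 24954
256 0.08645183212254327
circle cast ((0.48094791173934937, -0.3470432162284851), 0.04916456341743469)
fit cast [ 0.4805 -0.3465] 0.0475
box 444 252 37 38 pixels 1184
45 0.08420808484021063
circle cast ((0.47971025109291077, -0.34486109018325806), 0.04857570677995682)
fit cast [ 0.4804 -0.3453] 0.0451
rim pts 21 tilt deg 3.2 slope along e -0.2 centre [ 0.4833 -0.3401] r 0.0466 z 0.0876 e [0.41  0.912 0.   ] G [ 0.456  -0.3995  0.0628]
tcp [ 0.4568 -0.3972  0.0585] z [ 0.154  0.47  -0.869] tilt 29.7 az 71.8 closeaxis [ 0.91  -0.409 -0.06 ] az -24.2 q [-1.03  0.84  1.29  0.39  1.39 -0.74] F [-0.3  0.2 -1.3] open 0.0107 grip 40.0 t 32.75
```

```bash
python3 -m handwheel '[2.5,1.5,-8,0,0,0,0,-8,0,0,0,0,-5,0,0,0,0,-2,0,0,0,0,0,0,0]'; python3 -m handwheel '[0,0,-1,0,0,0,0,-1,0,0,0,0,0,0,0]'; python3 cup.py
```

```text
time: 33.25
tool_pos: [0.4593, -0.3968, 0.0351]
tool_rot: [-3.073, -0.513, 1.114]
contact_force: [1.2, -0.4, -2.3]
opening: 0.0105
grip_force: 40.0
time: 33.55
tool_pos: [0.4595, -0.3971, 0.0337]
tool_rot: [-3.075, -0.513, 1.115]
contact_force: [0.4, 0.2, -2.3]
opening: 0.0108
grip_force: 40.0
rim pts 21 tilt deg 3.2 slope along e -0.4 centre [ 0.4861 -0.3399] r 0.0466 z 0.0629 e [0.411 0.912 0.   ] G [ 0.4587 -0.3995  0.0381]
tcp [ 0.4595 -0.3971  0.0337] z [ 0.155  0.469 -0.87 ] tilt 29.6 az 71.7 closeaxis [ 0.91  -0.41  -0.058] az -24.3 q [-1.03  0.87  1.3   0.39  1.35 -0.75] F [ 0.2 -0.9 -1.1] open 0.0108 grip 40.0 t 33.6
```

```bash
python3 -m handwheel '[0,0,-1,0,0,0,0,-1,0,0,0,0,0,0,0]'; python3 -m handwheel '[0,0,-1,0,0,0,0,0,0,0]' 12
```

```text
time: 33.9
tool_pos: [0.4596, -0.3973, 0.0325]
tool_rot: [-3.075, -0.513, 1.115]
contact_force: [-2.5, -0.6, 5.4]
opening: 0.0109
grip_force: 40.0
time: 34.1
tool_pos: [0.4594, -0.3977, 0.0316]
tool_rot: [-3.076, -0.512, 1.115]
contact_force: [-3.9, -1.9, 5.2]
opening: 0.0107
grip_force: 12.0
```

```bash
python3 -m handwheel '[0,0,0,0,0,0,0,0,0,0]' 4;python3 -m handwheel '[0,0,0,0,0.2,0,0,0,0,0.4,0,0,0,0,0.4]';  python3 rim.py wrist 0.059 150 0 500 245; python3 rim.py top 0.059 380 220 520 330; python3 cup.py
```

```text
time: 34.3
tool_pos: [0.4594, -0.3977, 0.031]
tool_rot: [-3.075, -0.512, 1.115]
contact_force: [-0.9, -3.0, 4.3]
opening: 0.0112
grip_force: 4.0
time: 34.6
tool_pos: [0.4596, -0.3965, 0.0302]
tool_rot: [-3.074, -0.513, 1.114]
contact_force: [-0.1, 0.9, -0.7]
opening: 0.0299
grip_force: 0.0
box 222 63 180 174 pixels 24938
261 0.05992927053062943
circle cast ((0.48083361983299255, -0.3430859446525574), 0.048568326979875565)
fit cast [ 0.4807 -0.3432] 0.0472
box 440 253 37 37 pixels 1146
46 0.058213114567668
circle cast ((0.4792984127998352, -0.3446013927459717), 0.04953844100236893)
fit cast [ 0.4796 -0.3441] 0.0458
rim pts 22 tilt deg 1.4 slope along e -1.4 centre [ 0.483 -0.339] r 0.0463 z 0.0603 e [0.411 0.912 0.   ] G [ 0.4588 -0.3991  0.0347]
tcp [ 0.4595 -0.3968  0.0304] z [ 0.155  0.469 -0.869] tilt 29.6 az 71.7 closeaxis [ 0.91  -0.41  -0.059] az -24.2 q [-1.03  0.87  1.3   0.39  1.34 -0.76] F [ 0.3 -0.1  0.3] open 0.0362 grip 0.0 t 34.75
```

```bash
python3 -m handwheel '[-2,-5,9,0,0.4,-5,-14,26,0,0.4,-7,-20,37,0,0.4,-7,-20,37,0,0.4,-7,-15,30,0,0.4,-5,0,20,0,0.2,-5,10,10,0,0,0,0,0,0,0]'
python3 - <<'E'
from h import *
axes()
p,d,c=snap('top');hsv=cv2.cvtColor(p,cv2.COLOR_BGR2HSV)
m=cv2.inRange(hsv,(98,70,25),(125,255,255));M=np.zeros_like(m);M[225:325,395:500]=m[225:325,395:500]
op=cv2.morphologyEx(cv2.morphologyEx(M,cv2.MORPH_CLOSE,np.ones((15,15))),cv2.MORPH_OPEN,cv2.getStructuringElement(2,(21,21)))
cc=max(cv2.findContours(op,0,2)[0],key=cv2.contourArea);print('rim',cv2.minEnclosingCircle(cast(c,cc[:,0],.059)[:,:2].astype(np.float32)),cv2.countNonZero(M))
co=cv2.inRange(hsv,(3,60,50),(20,255,255));ys,xs=np.nonzero(co[235:305,415:490]);uv=np.c_[xs+415,ys+235]
print('cork px',len(uv)); C=cast(c,uv,.005)[:,:2]
print('cork vs (.4829,-.343): max r',np.hypot(*(C-[.4829,-.343]).T).max())
if len(uv)>20: print('enclosing',cv2.minEnclosingCircle(C.astype(np.float32)))
# beads
S=p[160:225,290:400];h=hsv[160:225,290:400]
for n,lo,hi in (('red',(0,150,40),(5,255,255)),('red2',(172,150,40),(180,255,255)),('yel',(22,130,60),(35,255,255)),('grn',(45,100,30),(85,255,255))):
    k=cv2.inRange(h,lo,hi);y,x=np.nonzero(k);print(n,len(x),cast(c,[(x.mean()+290,y.mean()+160)],.029).round(3).tolist() if len(x) else '')
E
```

```text
time: 35.55
tool_pos: [0.4212, -0.4615, 0.2023]
tool_rot: [-3.078, -0.511, 1.116]
contact_force: [1.2, 0.2, -0.3]
opening: 0.0174
grip_force: 0.0
tcp [ 0.4212 -0.4615  0.2023] z [ 0.157  0.466 -0.871] tilt 29.5 az 71.4 closeaxis [ 0.91  -0.41  -0.056] az -24.3 q [-1.12  0.75  1.04  0.35  1.73 -0.7 ] F [ 1.2  0.2 -0.3] open 0.0174 grip 0.0 t 35.55
rim ((0.4791586995124817, -0.3433140516281128), 0.048359982669353485) 1122
cork px 264
cork vs (.4829,-.343): max r 0.054043244894339884
enclosing ((0.48336172103881836, -0.34155213832855225), 0.05317053943872452)
red 34 [[0.68, 0.052, 0.029]]
red2 0 
yel 32 [[0.666, 0.035, 0.029]]
grn 29 [[0.647, 0.051, 0.029]]
```

The cup stands upright about 4 mm from the coaster's centre. Next I'll push the drawer shut, first on the grey front's upper edge, then on the bar.

```bash
python3 -m handwheel '[4,15,5,-0.05,0,10,32,5,-0.1,0,14,42,0,-0.13,0,14,44,0,-0.14,0,14,44,0,-0.14,0,14,44,0,-0.14,0,14,44,0,-0.14,0,14,44,0,-0.14,0]' && python3 -m handwheel '[14,44,0,-0.12,0,12,34,-5,-0.02,0,8,18,-10,0,0,4,6,-20,0,0,0,0,-30,0,0,0,0,-25,0,0,0,0,-12,0,0,0,0,0,0,0]'
python3 - <<'E'
from h import *
axes()
p,d,c=snap('wrist');cv2.imwrite('pics/w8.png',p)
for u in (300,340):
  P=pts(c,d,[(u,v) for v in range(60,240,6)]);print([(60+6*i,round(float(a[0]),3),round(float(a[2]),3)) for i,a in enumerate(P)])
E
```

```text
time: 36.4
tool_pos: [0.5188, -0.1525, 0.2092]
tool_rot: [-3.073, -0.512, 0.134]
contact_force: [0.9, -0.1, -0.8]
opening: 0.0003
grip_force: 0.0
time: 37.2
tool_pos: [0.5534, -0.0601, 0.1046]
tool_rot: [-3.073, -0.504, 0.023]
contact_force: [-0.1, 0.1, 0.4]
opening: 0.0004
grip_force: 0.0
tcp [ 0.5534 -0.0601  0.1046] z [ 0.48   0.08  -0.873] tilt 29.1 az 9.4 closeaxis [ 0.056 -0.997 -0.06 ] az -86.8 q [-0.39  0.4   2.03  0.79  0.37  0.44] F [-0.1  0.1  0.4] open 0.0004 grip 0.0 t 37.2
[(60, 0.749, 0.02), (66, 0.743, 0.019), (72, 0.735, 0.02), (78, 0.729, 0.019), (84, 0.721, 0.02), (90, 0.716, 0.019), (96, 0.709, 0.019), (102, 0.702, 0.02), (108, 0.695, 0.019), (114, 0.688, 0.02), (120, 0.683, 0.018), (126, 0.676, 0.019), (132, 0.67, 0.02), (138, 0.663, 0.02), (144, 0.657, 0.02), (150, 0.651, 0.019), (156, 0.623, 0.078), (162, 0.619, 0.078), (168, 0.614, 0.078), (174, 0.61, 0.076), (180, 0.61, 0.062), (186, 0.61, 0.043), (192, 0.61, 0.021), (198, 0.552, 0.269), (204, 0.602, 0.002), (210, 0.596, -0.0), (216, 0.59, 0.002), (222, 0.584, -0.0), (228, 0.573, 0.059), (234, 0.565, 0.108)]
[(60, 0.75, 0.019), (66, 0.743, 0.019), (72, 0.736, 0.019), (78, 0.729, 0.02), (84, 0.722, 0.019), (90, 0.716, 0.02), (96, 0.709, 0.02), (102, 0.702, 0.02), (108, 0.695, 0.021), (114, 0.689, 0.02), (120, 0.683, 0.02), (126, 0.677, 0.019), (132, 0.671, 0.018), (138, 0.665, 0.019), (144, 0.658, 0.02), (150, 0.652, 0.019), (156, 0.624, 0.078), (162, 0.62, 0.078), (168, 0.615, 0.079), (174, 0.611, 0.078), (180, 0.611, 0.063), (186, 0.611, 0.044), (192, 0.611, 0.022), (198, 0.61, 0.001), (204, 0.604, 0.001), (210, 0.598, 0.002), (216, 0.592, 0.003), (222, 0.586, 0.002), (228, 0.58, 0.001), (234, 0.57, 0.062)]
```

```bash
python3 -m handwheel '[14,3,-7,-0.02,0,12,2,-8,-0.01,0,4,1,-7,0,0,0,0,0,0,0]'; python3 -c "
from h import *;axes()"
```

```text
time: 37.65
tool_pos: [0.5845, -0.0543, 0.0843]
tool_rot: [-3.075, -0.508, -0.005]
contact_force: [-0.5, 0.7, 0.5]
opening: 0.0002
grip_force: 0.0
tcp [ 0.5845 -0.0543  0.0843] z [ 0.486  0.064 -0.872] tilt 29.3 az 7.5 closeaxis [ 0.027 -0.998 -0.058] az -88.4 q [-0.34  0.48  1.98  0.81  0.31  0.49] F [-0.5  0.7  0.5] open 0.0002 grip 0.0 t 37.65
```

```bash
python3 -m handwheel '[4,0,-2,0,0,6,0.2,0,0,0,9,0.3,0,0,0,9,0.3,0,0,0]'; python3 -c "
from h import *;axes()"; python3 -m handwheel '[10,0.3,0,0,0,10,0.3,0,0,0,10,0.3,0,0,0,10,0.3,0,0,0,10,0.3,0,0,0]'
python3 - <<'E'
from h import *
axes();p,d,c=snap('wrist')
P=pts(c,d,[(340,v) for v in range(130,200,5)]);print([(130+5*i,round(float(a[0]),3),round(float(a[2]),3)) for i,a in enumerate(P)])
E
```

```text
time: 38.05
tool_pos: [0.6125, -0.054, 0.0832]
tool_rot: [-3.075, -0.508, -0.007]
contact_force: [-1.6, -0.4, -0.6]
opening: 0.0006
grip_force: 0.8
tcp [ 0.6125 -0.054   0.0832] z [ 0.486  0.063 -0.872] tilt 29.4 az 7.4 closeaxis [ 0.026 -0.998 -0.058] az -88.5 q [-0.32  0.51  1.91  0.72  0.33  0.6 ] F [-1.6 -0.4 -0.6] open 0.0006 grip 0.8 t 38.05
time: 38.55
tool_pos: [0.6626, -0.0526, 0.0831]
tool_rot: [-3.075, -0.508, -0.007]
contact_force: [-1.9, -0.3, -0.2]
opening: 0.0006
grip_force: 0.8
tcp [ 0.6626 -0.0526  0.0831] z [ 0.486  0.063 -0.872] tilt 29.4 az 7.4 closeaxis [ 0.026 -0.998 -0.058] az -88.5 q [-0.29  0.58  1.77  0.57  0.37  0.78] F [-1.9 -0.3 -0.2] open 0.0006 grip 0.8 t 38.55
[(130, 0.72, 0.126), (135, 0.717, 0.127), (140, 0.716, 0.124), (145, 0.715, 0.119), (150, 0.753, 0.019), (155, 0.748, 0.019), (160, 0.744, 0.018), (165, 0.739, 0.02), (170, 0.735, 0.02), (175, 0.73, 0.019), (180, 0.726, 0.02), (185, 0.722, 0.019), (190, 0.717, 0.02), (195, 0.713, 0.02)]
```

```bash
python3 -m handwheel '[10,0.3,0,0,0,10,0.3,0,0,0,8,0.3,0,0,0,6,0.2,0,0,0,3,0,0,0,0]'; python3 -c "
from h import *;axes()"
```

```text
time: 39.1
tool_pos: [0.6999, -0.0513, 0.0831]
tool_rot: [-3.075, -0.509, -0.006]
contact_force: [-0.7, -1.0, -0.2]
opening: 0.0009
grip_force: 0.7
tcp [ 0.6999 -0.0513  0.0831] z [ 0.487  0.063 -0.871] tilt 29.4 az 7.4 closeaxis [ 0.026 -0.998 -0.058] az -88.5 q [-0.26  0.63  1.67  0.49  0.41  0.89] F [-0.7 -1.  -0.2] open 0.0009 grip 0.7 t 39.1
```

```bash
python3 -m handwheel '[-6,0,5,0,0,-18,0,3,0,0,-20,0,0,0,0,-14,0,0,0,0,-6,0,-10,0,0,0,0,-12,0,0,0,0,-6,0,0,0,0,0,0,0]'; python3 -c "
from h import *;axes()"
```

```text
time: 39.9
tool_pos: [0.6345, -0.0511, 0.0627]
tool_rot: [-3.075, -0.508, -0.007]
contact_force: [-0.3, -0.4, 1.1]
opening: 0.0008
grip_force: 0.0
tcp [ 0.6345 -0.0511  0.0627] z [ 0.486  0.064 -0.872] tilt 29.3 az 7.5 closeaxis [ 0.026 -0.998 -0.059] az -88.5 q [-0.3   0.58  1.86  0.74  0.31  0.6 ] F [-0.3 -0.4  1.1] open 0.0008 grip 0.0 t 39.9
```

```bash
python3 -m handwheel '[6,0.2,0,0,0,8,0.2,0,0,0,8,0.2,0,0,0,8,0.2,0,0,0,5,0.2,0,0,0,3,0,0,0,0]'; python3 -c "
from h import *;axes()"; python3 -m handwheel '[2,0,0,0,0,2,0,0,0,0]';python3 -m handwheel '[2,0,0,0,0,1,0,0,0,0]'
```

```text
time: 40.5
tool_pos: [0.674, -0.0503, 0.0636]
tool_rot: [-3.075, -0.51, -0.006]
contact_force: [-0.6, -0.3, 0.4]
opening: 0.0008
grip_force: 0.8
tcp [ 0.674  -0.0503  0.0636] z [ 0.487  0.063 -0.871] tilt 29.4 az 7.4 closeaxis [ 0.026 -0.998 -0.058] az -88.5 q [-0.28  0.62  1.75  0.61  0.35  0.75] F [-0.6 -0.3  0.4] open 0.0008 grip 0.8 t 40.5
time: 40.7
tool_pos: [0.6775, -0.0503, 0.0634]
tool_rot: [-3.075, -0.509, -0.006]
contact_force: [-2.5, -0.4, 1.4]
opening: 0.0008
grip_force: 0.8
time: 40.9
tool_pos: [0.6789, -0.0501, 0.0629]
tool_rot: [-3.074, -0.506, -0.006]
contact_force: [-16.9, -3.0, 11.3]
opening: 0.0005
grip_force: 9.0
```

```bash
python3 -m handwheel '[1,0,0,0,0,0,0,0,0,0]'; python3 -m handwheel '[-3,0,0,0,0,-10,0,3,0,0,-20,0,10,0,0,-25,0,20,0,0,-25,0,25,0,0,-15,0,15,0,0,0,0,0,0,0,0,0,0,0,0]'
python3 - <<'E'
from h import *
axes();p,d,c=snap('wrist');hsv=cv2.cvtColor(p,cv2.COLOR_BGR2HSV);cv2.imwrite('pics/w9.png',p)
ys,xs=np.mgrid[0:235:2,150:500:2];uv=np.c_[xs.ravel(),ys.ravel()];P=pts(c,d,uv)
k=(P[:,2]>.05)&(P[:,2]<.068)&(P[:,0]>.66)&(P[:,0]<.71)&(abs(P[:,1]+.043)<.04)
print('bar',k.sum(),np.median(P[k],0).round(4));k=(P[:,2]>.12)&(P[:,2]<.132)&(abs(P[:,1]+.043)<.03);print('wood edge',P[k][:,0].min())
p,d,c=snap('top');hsv=cv2.cvtColor(p,cv2.COLOR_BGR2HSV)
m=cv2.inRange(hsv,(98,70,25),(125,255,255));M=np.zeros_like(m);M[225:325,395:500]=m[225:325,395:500]
op=cv2.morphologyEx(cv2.morphologyEx(M,cv2.MORPH_CLOSE,np.ones((15,15))),cv2.MORPH_OPEN,cv2.getStructuringElement(2,(21,21)))
cc=max(cv2.findContours(op,0,2)[0],key=cv2.contourArea);print('rim',cv2.minEnclosingCircle(cast(c,cc[:,0],.059)[:,:2].astype(np.float32)))
E
```

```text
time: 41.1
tool_pos: [0.679, -0.0501, 0.0629]
tool_rot: [-3.074, -0.505, -0.006]
contact_force: [-18.1, -2.9, 13.1]
opening: 0.0007
grip_force: 9.7
time: 41.9
tool_pos: [0.5837, -0.0505, 0.1365]
tool_rot: [-3.076, -0.51, -0.007]
contact_force: [-0.1, -0.3, -0.1]
opening: 0.0004
grip_force: 0.0
tcp [ 0.5837 -0.0505  0.1365] z [ 0.488  0.063 -0.871] tilt 29.5 az 7.3 closeaxis [ 0.026 -0.998 -0.058] az -88.5 q [-0.33  0.38  1.94  0.57  0.42  0.75] F [-0.1 -0.3 -0.1] open 0.0004 grip 0.0 t 41.9
bar 253 [ 0.6952 -0.0437  0.0608]
wood edge 0.5973340148646185
rim ((0.4791586995124817, -0.3433140516281128), 0.048359982669353485)
```

```bash
python3 -c "
from cell import robot
print(robot.hand_in())"
```

```text
the job is handed in; nothing more can be done
None
```

I've handed the job in at about 42 s: drawer pulled to its stop, all four beads tipped into it, the cup standing upright about 4 mm off the coaster's centre, and the drawer pushed back to its stop; the judge returned no verdict, and I did not re-measure the pen pot, gel bottle or plant at the end.

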